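# Shut the glassware case and lock its door with a spring clip

### The arm

A 6-joint arm with a two-finger parallel gripper is mounted at the origin on the work surface. World frame = base frame: x ahead of the robot, y to its left, z up, the work surface at z = 0. Lengths are in m, angles in rad, forces in N, time in s.
With the tool pointing down it reaches from about 0.425 to 0.95 m from the base axis. Payload 14.7 kg.
Tool frame: the origin (TCP) lies at the very end of the fingers, on their centre line; the grasp point (between the pads) lies bot.hold_point_z behind it (bot.hold_point_z is the distance from the TCP to the grasp point, in m); y points along the fingers, x is the direction in which the jaws open and shut, and the axes are right-handed (so a half turn about y gives the same grasp; the last joint's range is limited). The gripper opens to 85 mm and grips with 20 to 120 N. Pads are 22 mm wide; open, the fingers measure 114 mm over their backs; the gripper's body (76 mm by 85 mm) begins 54 mm behind the grasp point. The pads swing forward as they close: fully open they stand 13 mm farther back than shut.
Start: joints at [-1.231, 0.48, 1.596, -0, 1.065, -0.047], TCP at [0.245, -0.602, 0.231] pointing down, gripper open.
Joint ranges: [-2.75, 2.75], [-0.82, 2.05], [0.23, 2.67], [-1.56, 4.7], [0.09, 2.69], [-2.92, 2.92]. Speed limits (rad/s): [1.89, 1.89, 2.39, 3.01, 3.01, 3.01].

### API

Orientations are given as a unit quaternion [w, x, y, z].
In Python, from station import bot gives the robot as it stands.
- The arm moves only by the shell command python3 -m handwheel 'ROWS'. ROWS is JSON, a list of rows, each a list of 7 numbers: the turn, a rotation vector about the tool's x, y, z in rad, then the shift along the tool's x, y, z in m, then the finger opening in m, from 0 to 0.0854. In form: [[wx, wy, wz, dx, dy, dz, fingers], ...]. A call has 1 to 12 rows; each row is the pose to reach, as a shift and turn from the pose commanded when the call began, along the tool's axes at that moment; what a row does not reach only later rows make up. A row lasts 1/8 s, in which the tool goes at most 62.5 mm and 10.7 degrees, less where a joint would pass 70% of its speed; a pose out of reach is approached as far as the arm can. A call with a gripper value outside its range is refused whole. The fingers move at their own pace and stop on an object; the grip force is fixed at half the most. Time passes only in rows, so rows that repeat a pose let the fingers close. It gives the time, the measured TCP pose, the force and the opening at its end, in the units of the state.
- bot.observe(): the state, without advancing time (a new reading comes with each control period).
- bot.camera(name): name is "side" or "top" or "wrist"; returns a dict with "frame" (420x560x3 uint8, red, green, blue), "range_z" (420x560 float32, m along the optical axis (not along the pixel's ray), 0 where there is no reading), "mtx" (3x3 intrinsics, pixels), "k1" (the pictures are not rectified: a ray, as slopes to the right and down, at radius r is drawn at 1 + k1 r^2 times it, then the intrinsics apply), "rvec" (rotation vector, rad) and "tvec" (3), from world to camera coordinates, as OpenCV has them. Camera axes: x right, y down, z forward; pixel columns grow to the right and rows downward; lengths in m; the calibration is good to about 2 mm. A picture is of the moment at which its call begins.
- bot.hand_in(): hands the job in, once; it reports no verdict.
The state is a dict: "time": time; "joints": joint angles; "qvel": joint speeds; "tau": joint torques, N m; "eef_pos": TCP position; "ee_rot": TCP orientation; "ft_force": force on the tool from outside, world axes, zero at the start; "wrist_torque": the same for the moment, N m; "opening": opening from 0.0 (shut) to 1.0 (fully open).
Only numpy, scipy, OpenCV 4.12 (cv2) and the standard library are available. Lean on these libraries where they do the work, as an engineer would, in place of code of your own. Each camera call takes 0.05 s, during which the arm holds its last target. There are 200 camera calls.

### The job

Slide the hanging glass door of the glassware case fully shut, to the robot's right, over the half where the clear bottles stand. Then take the orange spring clip off its parking plate and clamp it, handles up and pushed well down, on the bare flat-bar runner just beyond the end of the door's metal channel, leaving a gap of at most 20 mm, so that the door cannot slide open again. Leave the blue beaker, the amber bottle and the ceramic lid where they stand.

Things in the scene. Friction and masses are not known exactly. Their poses are not given: they have to be found in the camera images.
- door (a joint): sliding glass door of the oak-framed case: travel in m, 0 = fully shut (stop at the case's -y end), up to 0.18 = open; opening moves it along the case's +y. It needs about 2 N and stays where it is left. It hangs from an aluminium channel (30 x 200 x 48 mm high) that rides over the runner.
- door_pull (a point): centre of the top face of the black pull (18 x 18 mm, 38 mm tall, upright) in the middle of the top of the door's channel; moves with the door. Its axes are those of the case: y along the runner, z up, x away from the case's glass front into the case. The channel's top face is 38 mm below this point.
- door_end (a point): point on the +y end face of the door's channel, over the runner's middle line and level with the runner's top edge; moves with the door, axes as the case (y along the runner). The bare runner continues from here along +y, and the clip goes there. The channel's top is 8 mm higher.
- runner: upright steel flat bar on the front top edge of the case, 6 mm thick (x), 440 mm long (y), 40 mm high; origin at the middle of its lower edge, which lies on the case's oak top at z = 0.19 of the world; y along the bar.
- clip: orange spring clip like a stout clothes peg, 60 g, at the start clamped upright astride the parking plate's top edge. Origin on its hinge pin, x along the pin (24 mm wide), z up to the handles, y the squeezing direction. Two handle plates rise to 47 mm above the pin, 42 mm apart over their tops; squeeze them 36 mm above the pin. The 10 mm thick pin barrel closes the throat 5 mm below the origin.
- jaw_a: the clip's arm (handle plate 22 mm wide, 4 mm thick, and jaw) with its jaw on the clip's +y side; origin on the pin, turns about it. Jaw tips lie 38.5 mm below the pin; their black rubber pads reach from there to 25.5 mm below it.
- jaw_b: the same arm on the -y side. Squeezed (about 13 N on each) the handles come parallel at a hard stop, 20 mm over their outer faces, and the jaws open to a gap of 24 mm, then measuring 42 mm over their outsides; let go, they spring shut.
- rack: fixed parking rack: dark wooden base 100 x 90 x 14 mm with an upright steel plate in its middle, 6 mm thick (x), 60 mm long (y), its top edge 70 mm above the table; origin under the base's centre.
- beaker: bystander: blue plastic beaker, 72 mm across, 85 mm high, origin under its centre.
- amber: bystander: amber reagent bottle, 60 mm across, 125 mm high, origin under its centre.
- lid: bystander: loose white ceramic desiccator lid with knob, 110 mm across, 42 mm high, lying on the roof of the case; origin under its centre.
- tubes: bystander, fixed: wooden stand of test tubes, 60 x 120 mm, 90 mm high, origin under its centre.
- case: fixed oak and glass case, 260 (x) x 440 (y) x 190 mm high without the runner; origin under its centre, its glass front faces its -x; the runner stands 105 mm in front of its centre.
Not all that is in view belongs to the job. Of the things like the clip, leave any that is green; of the rest the larger one is meant.

How it is judged:
By the outcome, as a careful person would: the job done as asked, in the order asked, and still so for the second after the job is handed in, with the robot touching nothing.
It also fails if it takes over 56 s, if anything falls off the work surface, if the arm or the gripper's body presses on something with over 40 N, if the wrist force passes 120 N, or if a joint passes its speed limit or range.

## Working session

There is one attempt and no reset: what is moved stays moved. The work goes in short steps, Python scripts to look and compute and a shell command to move; the robot and the scene stay as the last step left them, time stands still between calls to the robot, and variables do not carry over. Pictures are saved under pics/ and viewed, about 8 in all and at most 12, crops included, and the job is handed in when it is done.

```bash
ls; mkdir -p pics
cat > h.py <<'E'
import numpy as np, cv2
from station import bot
from scipy.spatial.transform import Rotation as R
def cam(n):
    c=bot.camera(n); c={k:(np.array(v) if k!='k1' else float(v)) for k,v in c.items()}
    c['R']=cv2.Rodrigues(c['rvec'].astype(float))[0]; c['t']=c['tvec'].reshape(3); return c
def save(c,f,box=None,scale=1):
    im=c['frame'][:,:,::-1]
    if box: im=im[box[1]:box[3],box[0]:box[2]]
    cv2.imwrite('pics/'+f,cv2.resize(im,None,fx=scale,fy=scale,interpolation=cv2.INTER_CUBIC))
def ray(c,uv):
    p=np.linalg.solve(c['mtx'],np.array([uv[0],uv[1],1.0]))[:2]; q=p.copy()
    for _ in range(20): q=p/(1+c['k1']*(q@q))
    return -c['R'].T@c['t'], c['R'].T@np.array([q[0],q[1],1.0])
def onz(c,uv,z):
    o,d=ray(c,uv); return o+d*(z-o[2])/d[2]
def depth(c,uv):
    o,d=ray(c,uv); return o+d*c['range_z'][int(round(uv[1])),int(round(uv[0]))]
def tri(a,b):
    (o1,d1),(o2,d2)=a,b; s=np.linalg.lstsq(np.c_[d1,-d2],o2-o1,rcond=None)[0]
    p,q=o1+d1*s[0],o2+d2*s[1]; return (p+q)/2,np.linalg.norm(p-q)
def proj(c,P):
    x=c['R']@np.asarray(P)+c['t']; q=x[:2]/x[2]; q=q*(1+c['k1']*(q@q)); return (c['mtx']@np.r_[q,1])[:2]
E
python3 - <<'E'
from h import *
o=bot.observe(); print(o['eef_pos'],o['ee_rot'],o['time'],bot.hold_point_z,o['opening'])
print(R.from_quat(np.roll(o['ee_rot'],-1)).as_matrix().round(3))
for n in('top','side'):
    c=cam(n); save(c,n+'0.png'); print(n,-c['R'].T@c['t'],c['R'][2])
E
```

```text
pics
[ 0.24509236 -0.60158222  0.23067862] [ 0.58703171 -0.5865142   0.39492271 -0.39424727] 0.0 0.0187 1.0021012639945048
[[ 0.377 -0.     0.926]
 [-0.926  0.001  0.377]
 [-0.001 -1.     0.   ]]
top [0.49872808 0.02775605 1.36092214] [ 0.05629736 -0.02640544 -0.99806481]
side [-0.03590277  0.83672956  0.84109267] [ 0.49140609 -0.68089887 -0.543044  ]
```

View pics/top0.png

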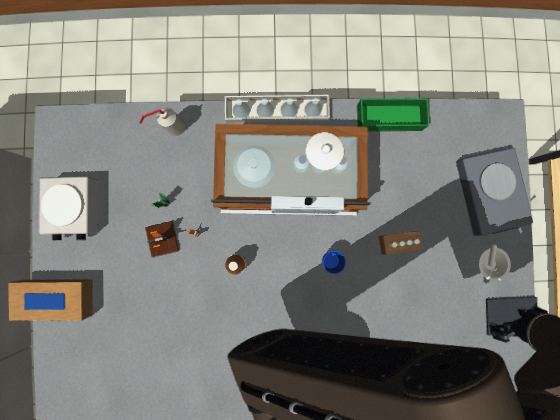

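View pics/side0.png

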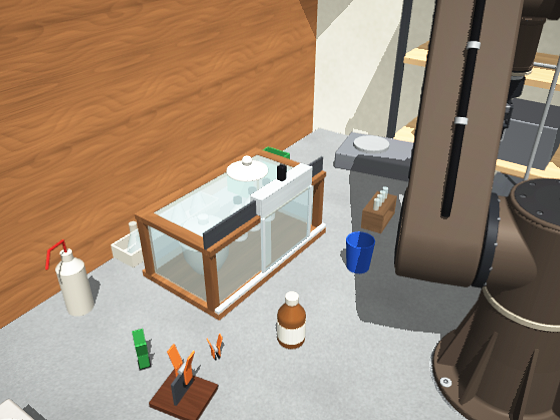

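The top view shows the case with the lid at (325,151). The door's black pull is at (309,201), and the channel runs from about (272,203) to (344,203). The runner is at row ~203.

Clip candidates in the top view:
- Orange clip on the dark rack at (160,238).
- Small orange clip at (194,230).
- Green clip at (161,200).

I choose the rack clip because it is orange, the larger one and astride the plate. I'll check it in a close crop and measure.

Run:
```python
from h import *
t=cam('top'); s=cam('side')
a=cv2.resize(t['frame'][180:270,130:250,::-1],(400,300),interpolation=cv2.INTER_CUBIC)
b=cv2.resize(s['frame'][320:420,120:253,::-1],(400,300),interpolation=cv2.INTER_CUBIC)
d=cv2.resize(t['frame'][180:225,205:385,::-1],(800,200),interpolation=cv2.INTER_CUBIC)
cv2.imwrite('pics/crop1.png',np.vstack([np.hstack([a,b]),d]))
def blobs(c,lo,hi,mn=6):
    m=cv2.inRange(cv2.cvtColor(c['frame'],cv2.COLOR_RGB2HSV),lo,hi)
    n,l,st,ce=cv2.connectedComponentsWithStats(m)
    for i in range(1,n):
        if st[i,4]>=mn:
            z=c['range_z'][l==i]; print(st[i],ce[i].round(1),depth(c,ce[i]).round(3))
for n,c in(('top',t),('side',s)):
    print(n,'orange');blobs(c,(4,180,130),(16,255,255))
    print('black');blobs(c,(0,0,0),(180,255,28),20)
for uv in [(272,203),(344,203),(218,203),(367,205),(309,201),(325,151),(235,265),(334,262)]: print(uv,depth(t,uv).round(3))
```

```text
top orange
[150 231  11   7  44] [154.8 233.8] [0.504 0.4   0.101]
[196 233   3   4   6] [196.8 234.3] [0.5   0.279 0.058]
[153 244   7   4  15] [155.8 245.6] [0.469 0.392 0.119]
black
[305 199   6   6  30] [307.6 201.5] [ 0.58  -0.055  0.277]
[ 53 235   8   5  32] [ 57. 237.] [0.499 0.732 0.052]
[ 77 234   8   5  34] [ 80.9 236.1] [0.501 0.654 0.051]
[489 306  58  36 686] [517.4 324.2] [ 0.256 -0.569  0.361]
[ 515  315   45  105 3379] [540.7 370.7] [ 0.255 -0.413  0.691]
[  229   330   275    71 11292] [372.5 361.6] [ 0.3   -0.114  0.732]
[241 382  24  17 197] [251.8 389.7] [0.166 0.088 0.473]
[266 393  26  16 220] [279.  400.1] [0.185 0.03  0.579]
[294 401  39  19 346] [310.9 411.5] [ 0.204 -0.022  0.679]
side orange
[288 304  17   9  23] [297.1 307.2] [0.39  0.163 0.1  ]
[292 308  13  16  98] [297.3 315.7] [0.383 0.171 0.086]
[285 317   3   6   9] [286.2 318.8] [0.399 0.188 0.082]
[288 324  14   5  17] [294.6 326.9] [0.384 0.178 0.06 ]
[217 334   5  21  60] [218.8 342.6] [0.496 0.288 0.04 ]
[167 345  15  31 210] [174.6 358.1] [0.501 0.403 0.096]
[210 344   5  15  28] [212.2 351.5] [0.506 0.3   0.019]
[184 353  10  32 152] [187.7 371. ] [0.478 0.396 0.07 ]
black
[469   0  16  41 363] [476.9  19.9] [ 0.193 -0.006  0.656]
[457  48  20  69 600] [466.8  81.5] [0.178 0.036 0.576]
[508  77  17  24 122] [513.6  86.1] [ 0.224 -0.568  0.387]
[441 124  24  93 800] [452.2 170.6] [0.157 0.097 0.458]
[277 166   9  15 105] [280.7 173.4] [ 0.578 -0.047  0.257]
[395 197  10  61  84] [398.8 227.9] [0.213 0.135 0.35 ]
[472 230  15  58 173] [479.4 269.5] [0.08  0.113 0.311]
(272, 203) [0.581 0.039 0.241]
(344, 203) [ 0.577 -0.158  0.239]
(218, 203) [0.587 0.193 0.192]
(367, 205) [ 0.574 -0.233  0.187]
(309, 201) [ 0.581 -0.058  0.28 ]
(325, 151) [ 0.724 -0.111  0.228]
(235, 265) [0.407 0.154 0.129]
(334, 262) [ 0.4   -0.158  0.003]
```

View pics/crop1.png

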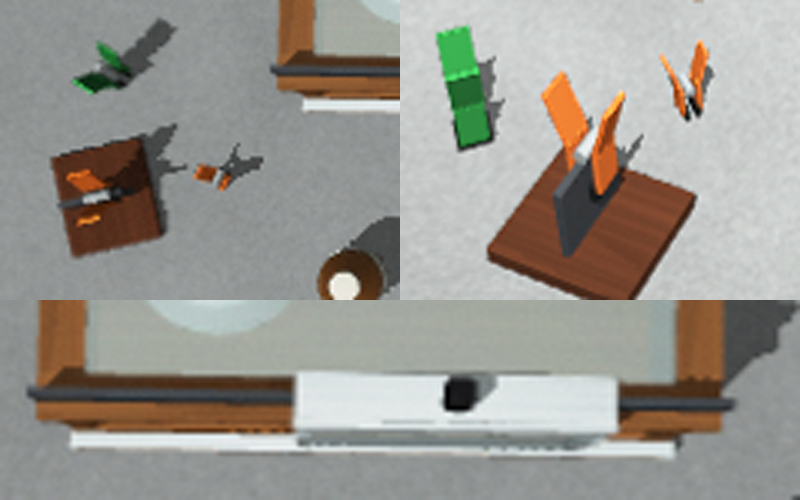

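The crop confirms it. The large orange clip sits astride the plate on the wooden rack, the small orange clip lies to its right, and the green one is above. The bare runner is visible on both sides of the door channel. Next I'll measure the case and clip axes and plan the first move.

```bash
cat >> h.py <<'E'
def plan(P,yaw):
    "target TCP, tool y down, tool x at heading yaw (deg)"
    o=bot.observe(); R0=R.from_quat(np.roll(o['ee_rot'],-1)); a=np.radians(yaw)
    x=np.array([np.cos(a),np.sin(a),0]); y=np.array([0,0,-1.]); Rt=R.from_matrix(np.c_[x,y,np.cross(x,y)])
    print('plan',(R0.inv()*Rt).as_rotvec().round(4),R0.inv().apply(np.array(P)-o['eef_pos']).round(4))
E
python3 - <<'E'
from h import *
t=cam('top'); s=cam('side')
f=lambda u,v:(205+u/4.444,180+v/4.444)
L=onz(t,f(30,93),.23);Rr=onz(t,f(733,105),.23); print(L,Rr,np.linalg.norm(L-Rr))
yaw=np.degrees(np.arctan2(*(L-Rr)[:2]))*-1; print('case yaw',yaw, 'fwd mid',(L+Rr)/2)
for uv in [f(297,392),f(617,400)]: print('chan end',onz(t,uv,.238))
p=tri(ray(t,(307.6,201.3)),ray(s,(281,166.5)));print('pull top',p)
# plate of rack in crop a: scale 3.333
g=lambda u,v:(130+u/3.333,180+v/3.333)
A=onz(t,g(62,204),.07);B=onz(t,g(148,191),.07);print('plate',A,B,np.linalg.norm(A-B),(A+B)/2)
# side crop b: scale 3
b=lambda u,v:(120+u/3.0075,320+v/3)
print('handle tops side depth',depth(s,b(562,80) if 0 else (120+162/3.0,320+82/3)),depth(s,(120+222/3.,320+100/3)))
print('barrel tri',tri(ray(t,g(96,198)),ray(s,(120+185/3.,320+145/3))))
plan([.45,-.35,.42],-5); plan([.58,-.01,.40],-2)
E
```

```text
[0.59049308 0.20430978 0.23      ] [ 0.57454863 -0.23144776  0.23      ] 0.4360491518888295
case yaw -2.0955295400784997 fwd mid [ 0.58252085 -0.01356899  0.23      ]
chan end [0.40424726 0.04314466 0.238     ]
chan end [ 0.39454721 -0.15231774  0.238     ]
pull top (array([ 0.58171413, -0.05512955,  0.27105942]), np.float64(0.0012560313472870508))
plate [0.48143869 0.428514   0.07      ] [0.49211207 0.34731211 0.07      ] 0.08190035736828116 [0.48677538 0.38791306 0.07      ]
handle tops side depth [0.50650258 0.39559582 0.11457319] [0.46888623 0.38307732 0.11151822]
barrel tri (array([0.48818885, 0.39731965, 0.07181434]), np.float64(0.004448572318185558))
plan [-2.0000e-04 -1.0967e+00 -3.0000e-04] [-0.1561 -0.1888  0.2847]
plan [-2.0000e-04 -1.1491e+00 -3.0000e-04] [-0.4219 -0.1687  0.5333]
```

```bash
python3 -m handwheel '[[0,-0.1,0,0,-0.06,0.02,0],[0,-0.28,0,-0.04,-0.12,0.06,0],[0,-0.45,0,-0.10,-0.169,0.12,0],[0,-0.6,0,-0.16,-0.169,0.18,0],[0,-0.75,0,-0.22,-0.169,0.25,0],[0,-0.9,0,-0.28,-0.169,0.33,0],[0,-1.0,0,-0.34,-0.169,0.4,0],[0,-1.1,0,-0.39,-0.169,0.47,0],[0,-1.149,0,-0.422,-0.169,0.533,0],[0,-1.149,0,-0.422,-0.169,0.533,0],[0,-1.149,0,-0.422,-0.169,0.533,0],[0,-1.149,0,-0.422,-0.169,0.533,0]]'
python3 - <<'E'
from h import *
w=cam('wrist'); save(w,'w1.png'); print(-w['R'].T@w['t'],w['R'])
o=bot.observe();print(o['eef_pos'],o['joints'],o['opening'])
plan([.58,-.01,.255],-2.1)
E
```

```text
time: 1.8
eef_pos: [0.5749, -0.0168, 0.4003]
ee_rot: [-0.707, 0.707, -0.012, 0.012]
ft_force: [0.8, -1.3, 0.7]
opening: -0.002
[0.57732544 0.05053751 0.54430104] [[ 9.99409627e-01 -3.43534455e-02 -4.88987732e-04]
 [-3.29660353e-02 -9.62861495e-01  2.67975710e-01]
 [-9.67671641e-03 -2.67801384e-01 -9.63425544e-01]]
[ 0.5779891  -0.01098165  0.39992043] [-0.07345307  0.25080583  1.52917827  0.00320471  1.36018635 -0.0414036 ] -0.004439172990084836
plan [-0.0031  0.0039  0.0015] [0.0018 0.1449 0.0006]
```

View pics/w1.png

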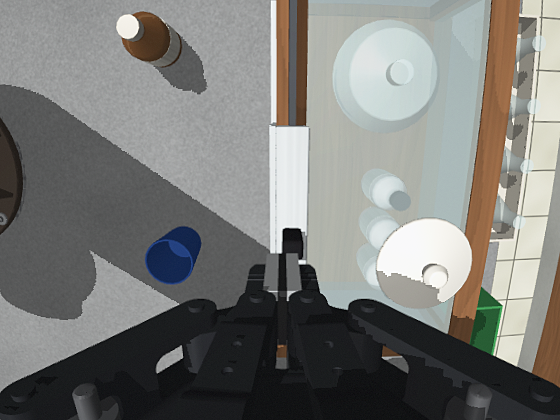

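The wrist view shows the pull at (292,240), the channel's +y end at (291,126) and the runner above it. I'll go down beside the pull and push toward −y.

```bash
python3 - <<'E'
from h import *
w=cam('wrist')
print('pull',onz(w,(292,230),.276),depth(w,(292,235)));print('end',onz(w,(276,126),.238),onz(w,(309,126),.238))
print('runner',onz(w,(298,60),.23),onz(w,(298,100),.23))
E
python3 -m handwheel '[[0,0,0,0.002,0.05,0.002,0],[0,0,0,0.002,0.1,0.002,0],[0,0,0,0.002,0.142,0.002,0],[0,0,0,0.002,0.142,0.002,0],[0,0,0,0.002,0.142,-0.015,0],[0,0,0,0.002,0.142,-0.03,0],[0,0,0,0.002,0.142,-0.04,0],[0,0,0,0.002,0.142,-0.05,0],[0,0,0,0.002,0.142,-0.05,0]]'
python3 - <<'E'
from h import *
w=cam('wrist'); print(bot.observe()['eef_pos']); save(w,'w2.png',(150,20,450,320),2)
E
```

```text
pull [ 0.58563469 -0.0332076   0.276     ] [ 0.58621818 -0.04932356  0.24216049]
end [0.57493761 0.04923013 0.238     ] [0.60350844 0.04834832 0.238     ]
runner [0.5956151  0.10414213 0.23      ] [0.59484035 0.07079471 0.23      ]
time: 3.02
eef_pos: [0.5743, -0.0698, 0.2583]
ee_rot: [-0.707, 0.707, -0.013, 0.013]
ft_force: [-0.1, -0.6, -0.3]
opening: -0.002
[ 0.57425795 -0.06927575  0.25818174]
```

View pics/w2.png

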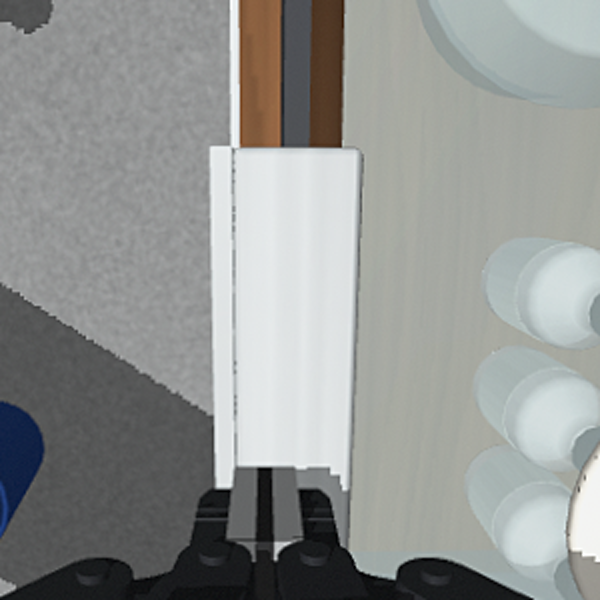

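The channel's +y end now sits at crop (297,148). The fingers look about 8 mm left of the channel's centre line. I'll check whether the door moved.

Run:
```python
from h import *
w=cam('wrist'); t=cam('top')
print('end',onz(w,(268,94),.238),onz(w,(330,95),.238), 'runner',onz(w,(291.5,40),.23),onz(w,(291.5,80),.23))
g=t['frame'][195:212,205:385]
m=(g.min(2)>190).astype(np.uint8); n,l,st,ce=cv2.connectedComponentsWithStats(m); 
for i in range(1,n):
    if st[i,4]>20: print('white',st[i]+[205,195,0,0,0])
print('tip proj wrist',proj(w,bot.observe()['eef_pos']),proj(t,bot.observe()['eef_pos']))
```

```text
end [0.57063178 0.00840886 0.238     ] [0.59888402 0.00705539 0.238     ] runner [0.58228215 0.0329072  0.23      ] [0.58174038 0.01494057 0.23      ]
white [284 196   2  13  25]
white [221 210  62   2 108]
tip proj wrist [281.79456706 268.58636242] [312.22819186 204.1695595 ]
```

```bash
python3 -m handwheel '[[0,0,0,0.004,0,0.004,0],[0,0,0,0.009,0,0.004,0],[0,0,0,0.009,0,-0.008,0],[0,0,0,0.009,0,-0.018,0],[0,0,0,0.009,0,-0.026,0],[0,0,0,0.009,0,-0.032,0],[0,0,0,0.009,0,-0.036,0],[0,0,0,0.009,0,-0.036,0]]'
python3 -m handwheel '[[0,0,0,0,0,-0.003,0],[0,0,0,0,0,-0.005,0],[0,0,0,0,0,-0.005,0]]'
```

```text
time: 4.18
eef_pos: [0.5819, -0.1055, 0.2582]
ee_rot: [-0.707, 0.707, -0.013, 0.012]
ft_force: [-0.3, 0.2, 0.4]
opening: 0.0
time: 4.55
eef_pos: [0.5818, -0.1072, 0.2582]
ee_rot: [0.709, -0.705, 0.013, -0.012]
ft_force: [1.5, 24.1, 4.5]
opening: -0.003
```

The force rose to 24 N at the stop, so the door is shut. I'll back off, rise and go above the clip.

```bash
python3 -m handwheel '[[0,0,0,0,0,0.008,0],[0,0,0,0,0,0.012,0],[0,0,0,0,-0.06,0.012,0],[0,0,0,0,-0.1,0.015,0],[0,0,0,0,-0.1,0.015,0]]'
python3 - <<'E'
from h import *
w=cam('wrist');save(w,'w3.png'); plan([.487,.375,.26],7.5)
E
```

```text
time: 5.18
eef_pos: [0.5839, -0.0954, 0.3615]
ee_rot: [-0.706, 0.707, -0.01, 0.014]
ft_force: [0.5, -0.8, -0.1]
opening: 0.002
plan [ 0.0009 -0.1657  0.0025] [-0.1125  0.0988  0.4667]
```

View pics/w3.png

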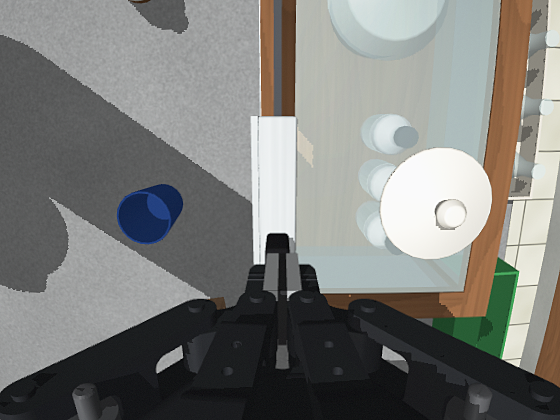

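The door's +y end now sits at (278,117) and the pull at (277,240), with the lid untouched. On to the clip.

```bash
python3 - <<'E'
from h import *
w=cam('wrist'); print('end',onz(w,(262,117),.238),onz(w,(296,117),.238),'runner',onz(w,(284,40),.23),onz(w,(284.5,100),.23))
E
python3 -m handwheel '[[0,-0.03,0,-0.01,0,0.05,0.085],[0,-0.06,0,-0.02,0,0.11,0.085],[0,-0.09,0,-0.04,0,0.17,0.085],[0,-0.12,0,-0.06,0,0.23,0.085],[0,-0.15,0,-0.08,0,0.29,0.085],[0,-0.166,0,-0.1,0,0.35,0.085],[0,-0.166,0,-0.112,0.02,0.41,0.085],[0,-0.166,0,-0.112,0.06,0.467,0.085],[0,-0.166,0,-0.112,0.098,0.467,0.085],[0,-0.166,0,-0.112,0.098,0.467,0.085],[0,-0.166,0,-0.112,0.098,0.467,0.085]]'
python3 - <<'E'
from h import *
w=cam('wrist');save(w,'w4.png');save(w,'w4c.png',(180,60,400,280),2.6); print(bot.observe()['eef_pos'])
E
```

```text
end [ 0.57066937 -0.0277145   0.238     ] [ 0.59603559 -0.02859785  0.238     ] runner [0.5889955 0.0274773 0.23     ] [ 0.58794113 -0.01567406  0.23      ]
time: 6.65
eef_pos: [0.4872, 0.3749, 0.2609]
ee_rot: [-0.706, 0.706, 0.046, -0.046]
ft_force: [0.2, 0.5, 0.8]
opening: 0.999
[0.48764485 0.37501921 0.26168099]
```

View pics/w4.png

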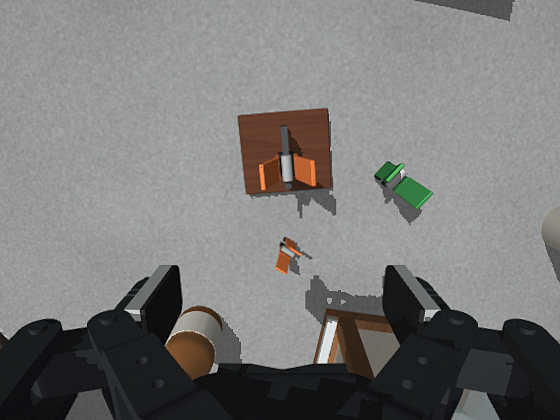

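The wrist view shows the clip astride the plate. Its barrel is at (287,168), the left handle's top edge at about (261,177) and the right one at about (315,173). The small orange clip is at (288,252) and the green one at (402,185).

Run:
```python
from h import *
w=cam('wrist'); t=cam('top'); s=cam('side')
def corners(c,box):
    x0,y0,x1,y1=box; m=cv2.inRange(cv2.cvtColor(c['frame'],cv2.COLOR_RGB2HSV),(4,150,90),(18,255,255)); k=np.zeros_like(m);k[y0:y1,x0:x1]=m[y0:y1,x0:x1]
    out=[]
    for q in cv2.findContours(k,cv2.RETR_EXTERNAL,cv2.CHAIN_APPROX_NONE)[0]:
        if cv2.contourArea(q)>8: out.append((cv2.contourArea(q),cv2.boxPoints(cv2.minAreaRect(q)).round(1)))
    return out
for a,b in corners(w,(235,120,335,220)):
    print(a,b.tolist()); ys,xs=None,None
for uv in[(260.5,170),(262,185),(261.5,178),(314.5,166),(315,182),(315,174)]: print(uv,depth(w,uv).round(4))
for uv in [(287,155),(287,168),(286,180)]: print('barrel',depth(w,uv).round(4))
for uv in [(284.5,128),(285,140)]: print('plate',depth(w,uv).round(4),onz(w,uv,.07).round(4))
for n,b in(('top',(140,220,180,260)),('side',(150,335,205,395))):
    print(n,[(a,q.tolist()) for a,q in corners(dict(top=t,side=s)[n],b)])
plate=[onz(w,(284.3,126),.07),onz(w,(287.5,189),.07)];print('plate ends',plate)
```

```text
479.0 [[256.3999938964844, 155.8000030517578], [277.79998779296875, 153.6999969482422], [281.1000061035156, 188.39999389648438], [259.70001220703125, 190.39999389648438]]
521.0 [[291.70001220703125, 153.10000610351562], [313.5, 151.89999389648438], [315.3999938964844, 185.8000030517578], [293.6000061035156, 187.0]]
(260.5, 170) [0.4668 0.397  0.1206]
(262, 185) [0.4695 0.3843 0.1196]
(261.5, 178) [0.4685 0.3905 0.1214]
(314.5, 166) [0.5226 0.393  0.0157]
(315, 182) [0.526  0.3749 0.0158]
(315, 174) [0.5245 0.3842 0.0166]
barrel [0.4884 0.4073 0.0737]
barrel [0.4898 0.3957 0.0795]
barrel [0.4903 0.3846 0.0821]
plate [0.4827 0.432  0.0712] [0.4827 0.432  0.07  ]
plate [0.4846 0.421  0.0719] [0.4847 0.4208 0.07  ]
top [(46.5, [[150.0, 255.0], [150.0, 242.0], [159.0, 242.0], [159.0, 255.0]]), (146.0, [[157.89999389648438, 240.8000030517578], [173.6999969482422, 236.8000030517578], [176.89999389648438, 249.8000030517578], [161.1999969482422, 253.6999969482422]]), (75.5, [[147.8000030517578, 226.89999389648438], [157.89999389648438, 224.0], [161.1999969482422, 235.6999969482422], [151.1999969482422, 238.5]]), (11.0, [[160.0, 224.0], [164.89999389648438, 222.8000030517578], [166.60000610351562, 229.60000610351562], [161.6999969482422, 230.8000030517578]])]
side [(214.0, [[185.0, 377.0], [204.0, 377.0], [204.0, 394.0], [185.0, 394.0]]), (140.5, [[182.8000030517578, 383.79998779296875], [185.5, 351.29998779296875], [194.0, 352.0], [191.3000030517578, 384.5]]), (368.5, [[155.8000030517578, 393.8999938964844], [169.10000610351562, 343.0], [186.10000610351562, 347.3999938964844], [172.6999969482422, 398.3999938964844]])]
plate ends [array([0.48225364, 0.43378314, 0.07      ]), array([0.4934548 , 0.37366625, 0.07      ])]
```

View pics/w4c.png

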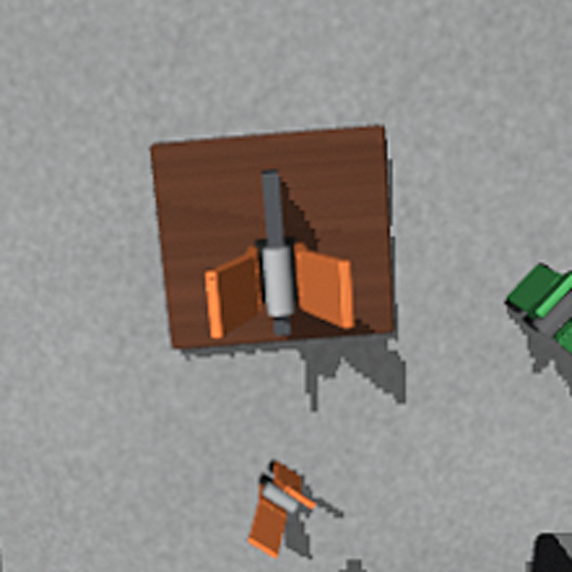

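Run:
```python
from h import *
w=cam('wrist'); t=cam('top')
f=lambda u,v:(180+u/2.6,60+v/2.6)
yaw=lambda d:np.degrees(np.arctan2(-d[0],d[1]))
for a,b in(((152,145),(172,348)),((384,126),(396,332))):
    d=onz(w,f(*a),.014)-onz(w,f(*b),.014); print('base edge',yaw(d),np.linalg.norm(d))
a,b=onz(w,f(152,145),.014),onz(w,f(384,126),.014);d=b-a;print('far edge yaw',np.degrees(np.arctan2(d[1],d[0])),np.linalg.norm(d))
Q=[[(207,272),(212,337),(222,332),(215,270)],[(340,260),(351,260),(353,328),(343,325)]]
C=[]
for q in Q:
    p=[onz(w,f(*u),.122) for u in q]; C.append(np.mean(p,0)); print('handle',C[-1].round(4),'yaw',yaw(p[0]-p[1]),yaw(p[3]-p[2]), [depth(w,f(np.mean([i[0] for i in q]),np.mean([i[1] for i in q]))).round(4)])
d=C[1]-C[0];print('mid',(C[0]+C[1])/2,'sep',np.linalg.norm(d),'ang',np.degrees(np.arctan2(d[1],d[0])))
# height check: triangulate wrist vs top using front (low-x) handle top centre
g=lambda u,v:(130+u/3.333,180+v/3.333)
print('tri left',tri(ray(w,f(214,303)),ray(t,g(87,220))),'right',tri(ray(w,f(347,293)),ray(t,g(78,175))))
print('barrel tri',tri(ray(w,f(278,280)),ray(t,g(97,198))))
m=(C[0]+C[1])/2; plan([m[0],m[1],.094],10)
```

```text
base edge 11.578867146324594 0.08843263776628302
base edge 12.703553768062276 0.08914621737983094
far edge yaw 12.05109220995072 0.09852055743515702
handle [0.4692 0.3922 0.122 ] yaw 10.948827471903174 13.124231383164139 [array([0.4691, 0.3921, 0.121 ])]
handle [0.5108 0.4007 0.122 ] yaw 97.60556213709194 80.70057178097508 [array([0.5111, 0.4004, 0.1195])]
mid [0.48999141 0.39642759 0.122     ] sep 0.042500098450693156 ang 11.604978229013483
tri left (array([0.46812915, 0.39127614, 0.11688355]), np.float64(0.0017344109813888058)) right (array([0.50969286, 0.39972477, 0.11669611]), np.float64(0.003595671716293367))
barrel tri (array([0.488326  , 0.39498611, 0.0721804 ]), np.float64(0.003720686061702558))
plan [-0.0007 -0.0442  0.0015] [0.0051 0.1674 0.0205]
```

```bash
python3 -m handwheel '[[0,-0.079,0,0.005,0.03,0.0205,0.075],[0,-0.079,0,0.005,0.08,0.0205,0.075],[0,-0.079,0,0.005,0.13,0.0205,0.075],[0,-0.079,0,0.005,0.15,0.0205,0.075],[0,-0.079,0,0.005,0.169,0.0205,0.075],[0,-0.079,0,0.005,0.169,0.0205,0.075],[0,-0.079,0,0.005,0.169,0.0205,0.075]]'
python3 - <<'E'
from h import *
w=cam('wrist');save(w,'w5.png',(150,120,430,400),2.1); print(bot.observe()['eef_pos']);
plan([.490,.3965,.092],12)
E
```

```text
time: 7.82
eef_pos: [0.4898, 0.3969, 0.0922]
ee_rot: [0.703, -0.703, -0.075, 0.074]
ft_force: [-0.1, -0.5, -0.4]
opening: 0.878
[0.48979338 0.39694852 0.09234049]
plan [-0.0008  0.0005  0.0016] [ 0.0001  0.0003 -0.0005]
```

View pics/w5.png

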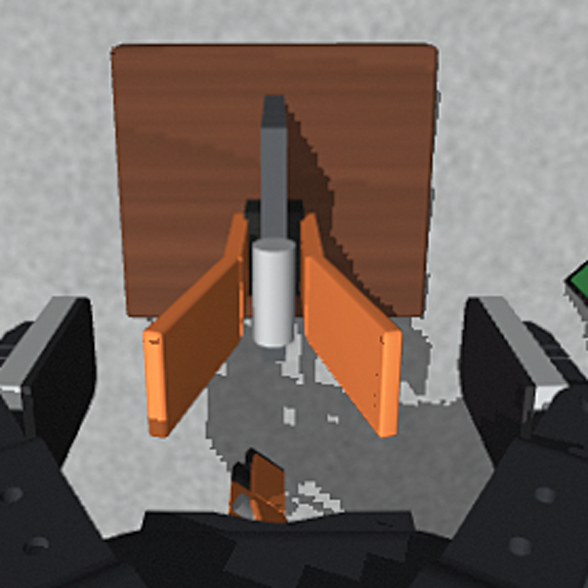

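The view shows the handles centred between the pads and parallel to them. Closing, then lifting.

```bash
python3 -m handwheel '[[0,0,0,0,0,0,0.01],[0,0,0,0,0,0,0.01],[0,0,0,0,0,0,0.01],[0,0,0,0,0,0,0.01],[0,0,0,0,0,0,0.01],[0,0,0,0,0,0,0.01],[0,0,0,0,0,0,0.01],[0,0,0,0,0,0,0.01]]'
python3 -m handwheel '[[0,0,0,0,-0.01,0,0.01],[0,0,0,0,-0.03,0,0.01],[0,0,0,0,-0.07,0,0.01],[0,0,0,0,-0.12,0,0.01],[0,0,0,0,-0.18,0,0.01],[0,0,0,0,-0.24,0,0.01],[0,0,0,0,-0.27,0,0.01],[0,0,0,0,-0.27,0,0.01]]'
python3 - <<'E'
from h import *
w=cam('wrist');save(w,'w6.png',(150,120,430,400),2.1); print(bot.observe()['eef_pos'])
plan([.5865,.02,.362],-2.1)
E
```

```text
time: 8.88
eef_pos: [0.4895, 0.3971, 0.0932]
ee_rot: [0.704, -0.703, -0.075, 0.074]
ft_force: [-7.2, -1.9, 26.2]
opening: 0.209
time: 9.88
eef_pos: [0.4899, 0.3971, 0.3643]
ee_rot: [0.704, -0.702, -0.076, 0.073]
ft_force: [0.4, -0.2, -2.0]
opening: 0.206
[0.48930575 0.39655897 0.3621283 ]
plan [-0.0009  0.2466  0.0016] [ 1.660e-02 -1.000e-04 -3.885e-01]
```

View pics/w6.png

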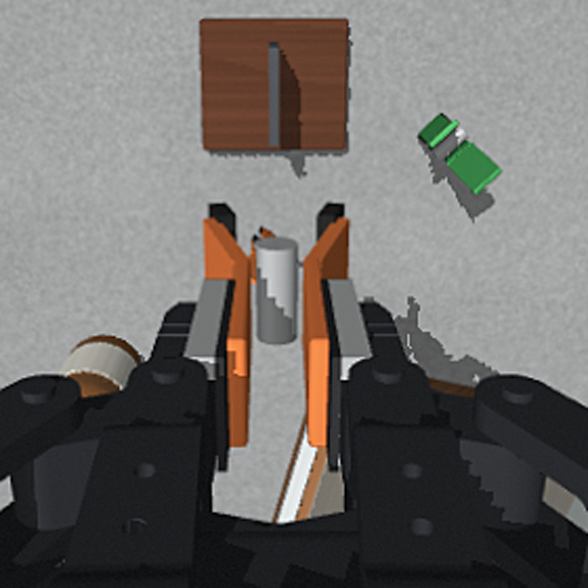

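The clip is held with its jaws open and the plate is empty. Carrying it to above the runner.

```bash
python3 -m handwheel '[[0,0.03,0,0,0,-0.04,0.01],[0,0.07,0,0,0,-0.09,0.01],[0,0.11,0,0.005,0,-0.14,0.01],[0,0.15,0,0.01,0,-0.19,0.01],[0,0.19,0,0.015,0,-0.24,0.01],[0,0.23,0,0.016,0,-0.29,0.01],[0,0.247,0,0.016,0,-0.34,0.01],[0,0.247,0,0.016,0,-0.38,0.01],[0,0.247,0,0.016,0,-0.389,0.01],[0,0.247,0,0.016,0.03,-0.389,0.01],[0,0.247,0,0.016,0.045,-0.389,0.01],[0,0.247,0,0.016,0.045,-0.389,0.01]]'
python3 - <<'E'
from h import *
w=cam('wrist');save(w,'w7.png',(130,40,430,340),2); print(bot.observe()['eef_pos'])
o=bot.observe();Rt=R.from_quat(np.roll(o['ee_rot'],-1))
for uv in[(150+277/2.1,120+270/2.1),(150+277/2.1,120+310/2.1)]:
    p=depth(w,uv); print('barrel',p,Rt.inv().apply(p-o['eef_pos']))
plan([.585,-.008,.32],-2.1)
E
```

```text
time: 11.42
eef_pos: [0.585, 0.0199, 0.3147]
ee_rot: [0.707, -0.707, 0.014, -0.012]
ft_force: [0.9, -0.6, -0.8]
opening: 0.207
[0.58562278 0.01991752 0.3158646 ]
barrel [0.58509947 0.02484499 0.30084446] [-0.00068426  0.01502118  0.00490451]
barrel [0.58476196 0.0152947  0.30219851] [-0.00067642  0.01366667 -0.00465167]
plan [-0.      0.0003 -0.0012] [ 0.0004 -0.0041 -0.0279]
```

View pics/w7.png

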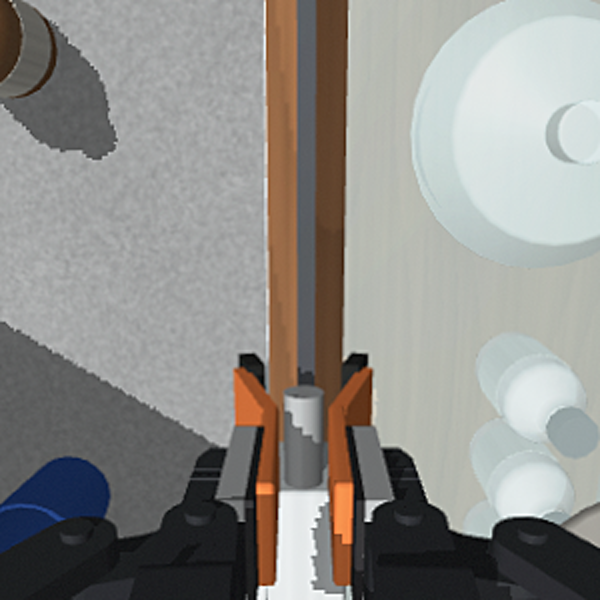

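The wrist view shows the clip hanging over the runner, barrel at crop (303,440). The runner band spans columns 297–318, and the white end of the channel is behind the barrel at row ~490.

Run:
```python
from h import *
w=cam('wrist'); f=lambda u,v:(130+u/2,40+v/2)
print('cam',-w['R'].T@w['t'])
for v in (100,200,300,360):
    row=w['frame'][int(40+v/2),130+250//2:130+360//2].astype(int)
    m=np.where((np.ptp(row,axis=1)<25)&(row.mean(1)<140))[0]+130+125
    print(v,m.min(),m.max(),onz(w,(m.min()-.5,40+v/2),.23).round(4),onz(w,(m.max()+.5,40+v/2),.23).round(4))
print('end',onz(w,f(303,489),.238),depth(w,f(303,494)),depth(w,f(290,500)))
print('oak edges',onz(w,f(266,200),.19),onz(w,f(346,200),.19))
t=cam('top');save(t,'t2.png',(205,170,385,225),4.4)
```

```text
cam [0.58834765 0.08720446 0.45983053]
100 278 286 [0.5857 0.104  0.23  ] [0.5914 0.1038 0.23  ]
200 277 301 [0.5838 0.0725 0.23  ] [0.6002 0.0719 0.23  ]
300 278 286 [0.5831 0.039  0.23  ] [0.5892 0.0388 0.23  ]
360 255 309 [0.5663 0.0183 0.23  ] [0.6046 0.0169 0.23  ]
end [ 0.58345517 -0.02789613  0.238     ] [ 0.58340121 -0.02945708  0.23879712] [ 0.57869498 -0.03152     0.23909743]
oak edges [0.57259038 0.0703491  0.19      ] [0.60338686 0.06925233 0.19      ]
```

View pics/t2.png

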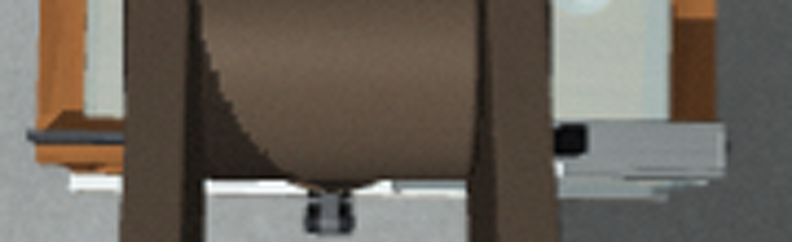

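The top view shows the shut channel flush with the runner's −y end. The door end is at y ≈ −0.028, and the runner centre at the clip spot is x ≈ 0.5845. Descending.

```bash
python3 -m handwheel '[[0,0,0,0,0,-0.015,0.01],[0,0,0,0,0,-0.0275,0.01],[0,0,0,0,0,-0.0275,0.01],[0,0,0,0,0.02,-0.0275,0.01],[0,0,0,0,0.04,-0.0275,0.01],[0,0,0,0,0.052,-0.0275,0.01],[0,0,0,0,0.058,-0.0275,0.01],[0,0,0,0,0.058,-0.0275,0.01]]'
python3 -m handwheel '[[0,0,0,0,0.002,0,0.01],[0,0,0,0,0.004,0,0.01],[0,0,0,0,0.004,0,0.01]]'
```

```text
time: 12.58
eef_pos: [0.5849, -0.0081, 0.2582]
ee_rot: [0.707, -0.707, 0.013, -0.013]
ft_force: [-0.0, -0.3, -0.4]
opening: 0.203
time: 12.95
eef_pos: [0.5849, -0.0081, 0.2542]
ee_rot: [-0.707, 0.707, -0.013, 0.013]
ft_force: [0.3, -0.5, -0.4]
opening: 0.204
```

```bash
python3 -m handwheel '[[0,0,0,0,0.002,0,0.01],[0,0,0,0,0.003,0,0.01],[0,0,0,0,0.003,0,0.01]]'
python3 - <<'E'
from h import *
w=cam('wrist');save(w,'w8.png',(130,100,430,400),2); s=cam('side'); save(s,'s8.png',(190,130,350,250),5)
E
```

```text
time: 13.32
eef_pos: [0.5853, -0.0081, 0.2532]
ee_rot: [-0.707, 0.707, -0.012, 0.014]
ft_force: [-7.6, 0.3, 27.3]
opening: 0.207
```

The barrel has bottomed on the runner's top edge (27 N). I'll relax 1 mm, release and rise.

```bash
python3 -m handwheel '[[0,0,0,0,-0.001,0,0.01],[0,0,0,0,-0.001,0,0.03],[0,0,0,0,-0.001,0,0.05],[0,0,0,0,-0.001,0,0.07],[0,0,0,0,-0.001,0,0.07],[0,0,0,0,-0.001,0,0.07],[0,0,0,0,-0.02,0,0.07],[0,0,0,0,-0.06,0,0.07],[0,0,0,0,-0.11,0,0.07],[0,0,0,0,-0.11,0,0.07]]'
python3 - <<'E'
from h import *
w=cam('wrist'); s=cam('side')
for n,c in(('w',w),('s',s)):
    m=cv2.inRange(cv2.cvtColor(c['frame'],cv2.COLOR_RGB2HSV),(4,150,90),(18,255,255))
    k,l,st,ce=cv2.connectedComponentsWithStats(m)
    for i in range(1,k):
        if st[i,4]<15: continue
        ys,xs=np.where(l==i); P=np.array([depth(c,(x,y)) for x,y in zip(xs,ys)])
        q=P[(abs(P[:,1]+.008)<.04)&(abs(P[:,0]-.585)<.04)&(P[:,2]>.21)]
        if len(q)>10: print(n,st[i],'x',np.percentile(q[:,0],[2,98]).round(4),'y',np.percentile(q[:,1],[2,50,98]).round(4),'z',np.percentile(q[:,2],[2,98]).round(4))
# channel end near the clip and bare gap: profile of depth along runner line
for v in range(0,420,1):
    pass
for y in np.arange(-.06,.03,.003):
    u=proj(w,[.584+.010*0+0.037*y,y,.238]); p=depth(w,u); print(np.round(y,3),u.round(),p.round(4),w['frame'][int(round(u[1])),int(round(u[0]))])
E
```

```text
time: 14.68
eef_pos: [0.5866, -0.0082, 0.3651]
ee_rot: [-0.707, 0.707, -0.011, 0.015]
ft_force: [0.4, 0.1, 0.1]
opening: 0.82
w [245 186  25  51 326] x [0.5618 0.5767] y [-0.0179 -0.003   0.002 ] z [0.2179 0.2875]
w [286 186  27  50 812] x [0.5914 0.6069] y [-0.0193 -0.008   0.0007] z [0.2231 0.2866]
w [256 206  10   9  23] x [0.569  0.5744] y [-0.0101 -0.0079 -0.0064] z [0.2531 0.2722]
s [258 166  11  28 144] x [0.5912 0.606 ] y [-0.0184 -0.0058  0.003 ] z [0.2268 0.2814]
s [269 172  10  30 171] x [0.5619 0.5769] y [-0.0188 -0.005   0.0046] z [0.2113 0.2816]
-0.06 [278. 262.] [ 0.5818 -0.0605  0.2369] [222 225 225]
-0.057 [278. 258.] [ 0.5819 -0.0565  0.2392] [221 224 226]
-0.054 [278. 255.] [ 0.582 -0.054  0.238] [221 224 225]
-0.051 [278. 252.] [ 0.5821 -0.0505  0.2392] [221 224 226]
-0.048 [278. 249.] [ 0.5822 -0.0478  0.2385] [221 224 225]
-0.045 [278. 245.] [ 0.5824 -0.0439  0.2408] [221 225 226]
-0.042 [278. 242.] [ 0.5825 -0.0414  0.2396] [221 224 225]
-0.039 [277. 238.] [ 0.5826 -0.0382  0.2403] [194 201 200]
-0.036 [277. 235.] [ 0.5827 -0.0352  0.2404] [190 195 196]
-0.033 
[... 458 characters left out ...]
4]
-0.009 [277. 204.] [ 0.5838 -0.0064  0.2481] [180 184 183]
-0.006 [277. 200.] [ 0.5839 -0.0038  0.2471] [179 182 183]
-0.003 [277. 196.] [ 0.584  -0.0012  0.2459] [182 185 184]
0.0 [277. 193.] [0.5841 0.0018 0.2465] [182 185 185]
0.003 [277. 189.] [0.584  0.0018 0.2322] [84 86 89]
0.006 [277. 185.] [0.5841 0.0046 0.2311] [80 82 87]
0.009 [277. 182.] [0.5842 0.0076 0.2305] [81 82 87]
0.012 [277. 178.] [0.5843 0.0108 0.231 ] [82 84 88]
0.015 [277. 174.] [0.5845 0.0139 0.2313] [82 85 89]
0.018 [277. 170.] [0.5846 0.017  0.2313] [80 83 87]
0.021 [277. 167.] [0.5847 0.0201 0.2314] [81 84 88]
0.024 [277. 163.] [0.5848 0.0232 0.2315] [81 84 88]
0.027 [277. 159.] [0.5849 0.0261 0.2302] [81 83 87]
```

The door end is at y ≈ −0.028 and the clip spans −0.021 to +0.003, so the gap is about 7 mm. The barrel top reads 0.2475, about 6 mm above seated. Opening the fingers seems to have dragged the clip up. I'll press the handle tops down with the fingertips set about 32 mm apart.

```bash
python3 - <<'E'
from h import *
o=bot.observe();print(o['eef_pos']); plan([.5845,-.0085,.290],-2.1)
E
python3 -m handwheel '[[0,0,0,-0.001,0,0,0.032],[0,0,0,-0.001,0.02,0,0.032],[0,0,0,-0.001,0.04,0,0.032],[0,0,0,-0.001,0.06,0,0.032],[0,0,0,-0.001,0.07,0,0.032],[0,0,0,-0.001,0.073,0,0.032],[0,0,0,-0.001,0.073,0,0.032]]'
```

```text
[ 0.5848956  -0.00810367  0.36130009]
plan [ 0.     -0.0003  0.0008] [-0.0004  0.0713 -0.0004]
time: 15.65
eef_pos: [0.584, -0.0081, 0.2883]
ee_rot: [0.707, -0.707, 0.013, -0.013]
ft_force: [-0.1, 0.6, 1.0]
opening: 0.376
```

```bash
python3 -m handwheel '[[0,0,0,0,0.002,0,0.032],[0,0,0,0,0.003,0,0.032],[0,0,0,0,0.003,0,0.032]]'
```

```text
time: 16.02
eef_pos: [0.5839, -0.0081, 0.2853]
ee_rot: [-0.707, 0.707, -0.013, 0.013]
ft_force: [-0.2, 0.5, 0.1]
opening: 0.377
```

```bash
python3 -m handwheel '[[0,0,0,0,0.002,0,0.032],[0,0,0,0,0.003,0,0.032],[0,0,0,0,0.003,0,0.032]]'
python3 - <<'E'
from h import *
w=cam('wrist')
for y in np.arange(-.024,.012,.004):
    u=proj(w,[.584+0.037*y,y,.242]); print(np.round(y,3),depth(w,u).round(4))
E
```

```text
time: 16.4
eef_pos: [0.5839, -0.0081, 0.2823]
ee_rot: [-0.707, 0.707, -0.013, 0.013]
ft_force: [-0.8, 0.6, 4.4]
opening: 0.378
-0.024 [ 0.583  -0.0274  0.2345]
-0.02 [ 0.5833 -0.0187  0.2451]
-0.016 [ 0.5834 -0.015   0.2445]
-0.012 [ 0.5836 -0.0114  0.2434]
-0.008 [ 0.5838 -0.0067  0.2455]
-0.004 [ 0.5839 -0.003   0.2448]
0.0 [0.584 0.001 0.245]
0.004 [0.5841 0.002  0.2353]
0.008 [0.5842 0.0048 0.2304]
```

```bash
python3 -m handwheel '[[0,0,0,0,0.001,0,0.032],[0,0,0,0,0.0015,0,0.032],[0,0,0,0,0.0015,0,0.032]]'; python3 -m handwheel '[[0,0,0,0,0.001,0,0.032],[0,0,0,0,0.0015,0,0.032],[0,0,0,0,0.0015,0,0.032]]'
```

```text
time: 16.82
eef_pos: [0.584, -0.0081, 0.2808]
ee_rot: [-0.707, 0.707, -0.013, 0.013]
ft_force: [-0.8, 0.5, 5.1]
opening: 0.377
time: 17.2
eef_pos: [0.5839, -0.0081, 0.2793]
ee_rot: [-0.707, 0.707, -0.013, 0.013]
ft_force: [-1.3, 0.2, 5.3]
opening: 0.376
```

```bash
python3 -m handwheel '[[0,0,0,0,0.001,0,0.032],[0,0,0,0,0.002,0,0.032],[0,0,0,0,0.002,0,0.032]]'
python3 - <<'E'
from h import *
w=cam('wrist'); B=[]
for y in np.arange(-.018,-.001,.001):
    for dx in(-.001,0,.001): B.append(depth(w,proj(w,[.584+dx+0.037*y,y,.242]))[2])
print('barrel z',np.median(B), 'runner z',np.median([depth(w,proj(w,[.584+.037*y,y,.23]))[2] for y in np.arange(.008,.03,.002)]))
E
```

```text
time: 17.58
eef_pos: [0.5841, -0.0081, 0.2781]
ee_rot: [-0.707, 0.707, -0.013, 0.013]
ft_force: [-3.6, 0.8, 14.0]
opening: 0.376
barrel z 0.2410157900256902 runner z 0.2314790155436778
```

```bash
python3 -m handwheel '[[0,0,0,0,0.0008,0,0.032],[0,0,0,0,0.0008,0,0.032]]'; python3 -m handwheel '[[0,0,0,0,-0.01,0,0.032],[0,0,0,0,-0.05,0,0.032],[0,0,0,0,-0.1,0,0.032],[0,0,0,0,-0.1,0,0.032],[0,0,0,0,-0.1,0,0.032]]'
python3 - <<'E'
from h import *
w=cam('wrist'); t=cam('top'); s=cam('side'); B=[]
for y in np.arange(-.018,-.001,.001):
    for dx in(-.001,0,.001): B.append(depth(w,proj(w,[.584+dx+0.037*y,y,.242]))[2])
print('barrel z',np.median(B), 'runner z',np.median([depth(w,proj(w,[.584+.037*y,y,.23]))[2] for y in np.arange(.008,.03,.002)]))
for y in np.arange(-.04,.008,.002): print(np.round(y,3),depth(w,proj(w,[.584+.037*y,y,.238])).round(4))
for y in (-.03,-.028,-.026): print('side',depth(w,proj(w,[.584+.01+.037*y,y,.238])).round(4))
m=cv2.inRange(cv2.cvtColor(w['frame'],cv2.COLOR_RGB2HSV),(4,150,90),(18,255,255)); ys,xs=np.where(m>0)
P=np.array([depth(w,u) for u in zip(xs,ys)]); P=P[(abs(P[:,1]+.009)<.03)&(abs(P[:,0]-.584)<.035)&(P[:,2]>.2)]
H=P[P[:,2]>.272]; print('handles x',H[:,0].min(),H[:,0].max(),'y',np.percentile(H[:,1],[1,99]),'ztop',np.percentile(H[:,2],95))
for n,c,uv in(('lid',t,(325,151)),('amber',t,(235,265)),('beaker rim',t,(334,253))): print(n,depth(c,uv).round(3))
E
```

```text
time: 17.88
eef_pos: [0.5842, -0.0081, 0.2778]
ee_rot: [-0.707, 0.707, -0.012, 0.014]
ft_force: [-6.1, 0.2, 21.9]
opening: 0.374
time: 18.5
eef_pos: [0.5837, -0.0081, 0.376]
ee_rot: [0.707, -0.707, 0.013, -0.013]
ft_force: [-0.0, -0.5, -0.9]
opening: 0.375
barrel z 0.2414156537375266 runner z 0.23138193742186147
-0.04 [ 0.5825 -0.0393  0.24  ]
-0.038 [ 0.5826 -0.0376  0.2393]
-0.036 [ 0.5827 -0.0353  0.24  ]
-0.034 [ 0.5828 -0.0335  0.2395]
-0.032 [ 0.5828 -0.0317  0.2391]
-0.03 [ 0.5829 -0.0295  0.2395]
-0.028 [ 0.583  -0.0281  0.2377]
-0.026 [ 0.583  -0.0275  0.2332]
-0.024 [ 0.583  -0.026   0.2311]
-0.022 [ 0.5832 -0.0213  0.2405]
-0.02 [ 0.5833 -0.0189  0.242 ]
-0.018 [ 0.5834 -0.0172  0.2409]
-0.016 [ 0.5835 -0.0149  0.2422]
-0.014 [ 0.5835 -0.013   0.2417]
-0.012 [ 0.5836 -0.011   0.242 ]
-0.01 [ 0.5837 -0.0091  0.2415]
-0.008 [ 0.5837 -0.0071  0.2416]
-0.006 [ 0.5838 -0.0051  0.242 ]
-0.004 [ 0.5839 -0.0033  0.2409]
-0.002 [ 0.584  -0.0011  0.2422]
0.0 [0.584  0.0008 0.2418]
0.002 [0.5841 0.0021 0.2383]
0.004 [0.5841 0.0029 0.2322]
0.006 [0.5842 0.0048 0.2316]
side [ 0.5929 -0.0299  0.2383]
side [ 0.593  -0.028   0.2381]
side [ 0.5932 -0.0286  0.2295]
handles x 0.56137652665085 0.6077077196526315 y [-0.01981454  0.00201292] ztop 0.28093603678415124
lid [ 0.612 -0.042  0.791]
amber [0.407 0.154 0.129]
beaker rim [ 0.469 -0.052  0.779]
```

```bash
python3 -c "
from station import bot
print(bot.hand_in(), bot.observe()['time'])"
```

```text
the job is handed in; nothing more can be done
the job is handed in; nothing more can be done
```

The door is fully shut and the orange clip is clamped on the runner just past the end of its channel. I handed the job in at about 19 s of the 56 s allowed.

- **Door:** I pushed it by its pull until the force jumped to 24 N at the stop. The top view then showed the channel flush with the runner's −y end. In the last check its +y end was still at y ≈ −0.028.
- **Clip choice:** I took the larger orange clip from the rack plate and left the small orange one and the green one alone.
- **Clip placing:** My first release left the clip about 6 mm too high; I think the opening fingers dragged it up. I pressed the handle tops down until the force rose to 22 N.
- **Last clip check:** The barrel top is now 10 mm above the runner's top edge, so the clip sits fully down with its handles up (tops at z ≈ 0.281). The gap to the channel is about 7 mm.

**Checks that failed or disagreed:**
- **Bystanders:** In the last check the amber bottle read exactly as at the start. The arm blocked the view of the lid and beaker then. Both were standing as before in the picture taken after the door push, and the arm had no contact near them.
- **Pictures:** The 12-picture limit was reached before I could view the finished clip, so the final check rests on depth readings.
- **Runner position:** My estimates of the runner's x position differed by up to about 6 mm between views. I settled it with one view showing the clip and the runner together.

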